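# Set the bench regulator to its mark and pull the knob out to lock

### The job

Turn the knob on top of the bench air regulator until its pointer stands between the two raised tabs of the index ring, then pull the knob straight up as far as it goes so that it locks there, and let go. The lock slot is somewhere between the tabs and cannot be seen, so feel for it: pull lightly, and where the knob will not rise, let it down and work it a little to either side until it does. Never pull so hard that the regulator lifts out of its spring clip, and leave the loose parts round it where they lie.

Things in the scene. Friction and masses are not known exactly. Their poses are not given: they have to be found in the camera images.
- reg_base: fixed dark steel foot plate of the regulator, 100 x 80 x 8 mm, side rails to 20 mm; origin under its centre on the bench, z up; position and yaw vary. On it: aluminium block 64 x 60 mm (top 56 mm up), gauge on its -x side, brass ports at +y and -y; round grey bonnet 73 mm across (top 90 mm up) with a steel index ring 86 mm across; black knob on the vertical axis through this origin, top 131 mm up
- mark (a point): the mark: the middle of the gap between the index ring's two raised steel tabs, on the ring's top (z = 89 mm), 44 mm from the knob's axis; x axis points radially outward, z up. The tabs (12 mm radially, 5 mm wide, tops at z = 95 mm) stand 0.36 rad to either side of it. The ring is set at a different angle each time, and neither the knob nor ordinary handling turns it
- pointer (a point): tip of the knob's pointer, a small raised nib on the knob's black skirt (skirt 60 mm across, its top at z = 100 mm above the bench when the knob is down), 33 mm from the knob's axis and 102 mm above the bench when down; x axis points radially outward, along the grip bar, z up
- knob_grip (a point): on the knob's axis, 123 mm above the bench when the knob is down, in the knob's upright grip bar: 46 mm long (along x, toward the pointer), 14 mm wide (along y), standing from the skirt at 100 mm to 131 mm; grip it across its width from above
- knob_turn (a joint): turn of the knob, rad, positive anticlockwise seen from above; 0 = pointer along reg_base's +x, range -1.5 to 1.2; stays where left, turns with about 0.06 N m. The knob starts clockwise (seen from above) of the mark by 0.6 to 1.2 rad
- knob_pull (a joint): how far the knob is pulled up, m: 0 down, 0.010 fully out and locked; stays where left, slides with about 3.5 N. Away from the lock slot it rises only 2.5 mm, to a stop. The slot's middle lies within 0.22 rad of the mark, either side (unseen, new each time) and passes the knob within about 0.035 rad either way; once out, the knob cannot turn
- clip_lift (a joint): how far the whole regulator is lifted in its spring clip, m: 0 seated; it begins to lift at about 8 N of upward pull and rises 1 mm for every 4 N more; 3 mm (about 20 N) counts as torn from the clip. It springs back when released
- plug_gold: loose gold-coloured plug, 33 x 20 x 18 mm, lying beside the regulator; origin under its centre; leave it alone
- valve_mid_b: loose turned steel valve, 59 x 13 x 13 mm, lying in front of the regulator; origin under its centre; leave it alone
- pin_dark: loose short dark pin, 20 x 16 x 12 mm, lying behind the regulator; origin under its centre; leave it alone

How it is judged:
By the outcome, as a careful person would: the job done as asked, in the order asked, and still so for the second after the job is handed in, with the robot touching nothing.
It also fails if it takes over 72 s, if anything falls off the work surface, if the arm or the gripper's body presses on something with over 40 N, if the wrist force passes 120 N, or if a joint passes its speed limit or range.

### The arm

A 6-joint arm with a two-finger parallel gripper is mounted at the origin on a cart in front of the work surface, level with it; the furniture and walls round the work are solid. World frame = base frame: x ahead of the robot, y to its left, z up, the work surface at z = 0. Lengths are in mm, angles in rad, forces in N, time in s.
With the tool pointing down it reaches from about 275 to 750 mm from the base axis. Payload 10.2 kg.
Tool frame: the origin (TCP) lies between the finger pads; the fingertips stand 17 mm ahead of it and the grasp point (between the pads) lies 2 mm behind it (tips_ahead is the distance from the TCP to the fingertips, in mm); z points along the fingers, y is the line along which they close (so a half turn about z gives the same grasp; the last joint's range is limited). The gripper opens to 85 mm and grips with 20 to 120 N. Pads are 22 mm wide; open, the fingers measure 114 mm over their backs; the gripper's body (76 mm by 85 mm) begins 54 mm behind the grasp point. The pads swing forward as they close: fully open they stand 13 mm farther back than shut.
Start: joints at [-1.525, 0.313, 1.498, -0, 1.331, -0.223], TCP at [139.413, -506.157, 209.094] pointing down, gripper open.
Joint ranges: [-2.94, 2.94], [-0.97, 2.17], [0.19, 2.56], [-1.23, 4.37], [0.02, 3.11], [-2.88, 2.88]. Speed limits (rad/s): [2.39, 2.39, 3.01, 3.14, 3.14, 3.14].

### API

Orientations are given as a unit quaternion [w, x, y, z].
In Python, from rig import sense, capture, finish_job, boxes_of, tips_ahead gives the robot as it stands.
- The arm moves only by the tool drive_tool, never from a script. Its argument "commands" is text: rows parted by semicolons, each of 7 numbers parted by spaces: the shift along the world's x, y, z in units of 0.1 m (1.0 is 0.1 m), then the turn, a rotation vector about the world's x, y, z in units of pi/4 rad (1.0 is pi/4 rad), then the opening in per cent of the stroke, from 0 (shut) to 100 (fully open). A call has 1 to 20 rows; each row shifts and turns the commanded pose from where the row before left it; what a row does not reach is not made up. A row lasts 1/12 s, in which the tool goes at most 41.7 mm and 7.16 degrees, less where a joint would pass 70% of its speed; a pose out of reach is approached as far as the arm can. A call with a number of a shift or a turn outside -1 to 1 is refused whole. A call with a gripper value outside its range is refused whole. The fingers move at their own pace and stop on an object; "force" is the grip in N (left out, the last holds). Time passes only in rows, so rows that do not move let the fingers close. It gives the time, the measured TCP pose, the force, the opening and the grip force at its end, in the units of the state.
- sense(): the state, without advancing time (a new reading comes with each control period).
- capture(name): name is "scene" or "top"; returns a dict with "pixels" (384x512x3 uint8, blue, green, red), "fov_y" (degrees; the focal length in pixels is half the picture's height over the tangent of half this angle, whatever the lens; pixels are square), "cx", "cy" (the principal point, pixels), "k1" (the pictures are not rectified: a ray, as slopes to the right and down, at radius r is drawn at 1 + k1 r^2 times it, then the intrinsics apply), "position" and "attitude" of the camera in the world. Camera axes: x right, y down, z forward; pixel columns grow to the right and rows downward; lengths in mm; the calibration is good to about 2 mm. A picture is of the moment at which its call begins. There is no depth.
- finish_job(): hands the job in; it is judged then, once.
Trained networks look in a picture, given as the dict that the camera call returned (one of the last four; its "shot" number tells which), for a name from the list of things; names that differ only in an ending like _2 or _b are one class to them, and where a whole thing is asked for, a point or a joint stands for the part that bears it (a point fixed in the world has none). Each returns a list of dicts, best first, with "confidence" (0 to 1); they miss things now and then, are a little off and sometimes report something else, mostly with a low value. They report only what shows in the picture. A call takes as long as a camera call.
- boxes_of(picture, name): "position" ([column, row] in pixels, amid what is visible of it).
The state is a dict: "time_s": time; "joints": joint angles; "dq": joint speeds; "tau": joint torques, N m; "eef_pos": TCP position; "ee_rot": TCP orientation; "force": force on the tool from outside, world axes, zero at the start; "wrist_torque": the same for the moment, N m; "grip_width": opening from 0.0 (shut) to 1.0 (fully open); "grip_force": force on a finger pad.
Only numpy, scipy, OpenCV 4.12 (cv2) and the standard library are available. Lean on these libraries where they do the work, as an engineer would, in place of code of your own. Each camera call takes 0.05 s, during which the arm holds its last target. There are 200 camera calls.

## Working session

There is one attempt and no reset: what is moved stays moved. The work goes in short steps, Python scripts to look and compute and a tool call to move; the robot and the scene stay as the last step left them, time stands still between calls to the robot, and variables do not carry over. Pictures are saved under pics/ and viewed, at most 10 in all, crops included, and the job is handed in when it is done.

Besides the shell and the picture viewer there is one more tool, called after "Call:" by a JSON object that holds its "fn" and its "kwargs". drive_tool: Moves the arm, as the interface text tells. Shifts and turns lie within -1 to 1; 1 stands for 0.1 m of shift or pi/4 rad of turn. Its arguments: {"type":"object","properties":{"commands":{"type":"string"},"force":{"type":"number"}},"required":["commands"]}

```bash
ls; mkdir -p pics
cat > h.py <<'E'
import numpy as np, cv2
from rig import *
from scipy.spatial.transform import Rotation as R
def rot(a):
    a=np.array(a,float)
    return a if a.shape==(3,3) else R.from_quat([a[1],a[2],a[3],a[0]]).as_matrix()
def K(p):
    f=192/np.tan(np.radians(p["fov_y"])/2); return f,p["cx"],p["cy"]
def ray(p,uv):
    f,cx,cy=K(p); d=np.array([(uv[0]-cx)/f,(uv[1]-cy)/f]); s=d.copy()
    for _ in range(20): s=d/(1+p["k1"]*(s@s))
    return rot(p["attitude"])@np.r_[s,1]
def onz(p,uv,z):
    v=ray(p,uv); o=np.array(p["position"]); return o+v*(z-o[2])/v[2]
def proj(p,X):
    f,cx,cy=K(p); c=rot(p["attitude"]).T@(np.array(X,float)-p["position"]); s=c[:2]/c[2]; s=s*(1+p["k1"]*(s@s)); return s*f+[cx,cy]
E
python3 - <<'E'
from h import *
s=sense(); print(s["eef_pos"],s["ee_rot"],s["grip_width"],s["force"])
for n in("top","scene"):
    p=capture(n); cv2.imwrite(f"pics/{n}0.png",p["pixels"]); print(n,{k:v for k,v in p.items() if k!="pixels"})
    for k in("reg_base","mark","pointer","knob_grip","plug_gold","valve_mid_b","pin_dark"):
        try: print(k,[(b["position"],round(b["confidence"],2)) for b in boxes_of(p,k)[:2]])
        except Exception as e: print(k,e)
E
```

```text
pics
[ 139.40703355 -505.83112823  208.51101281] [-6.86498506e-04  9.90980906e-01  1.34001381e-01  5.83694456e-05] 0.9989023304498003 [-0.13446491 -0.36879262 -0.08337047]
top {'fov_y': 49.89418921872352, 'cx': 252.63769086333076, 'cy': 189.48766901581695, 'k1': -0.034108769053468734, 'position': array([486.0602339 , 135.78348158, 943.1256409 ]), 'attitude': array([-0.04412329,  0.71042611, -0.70126492,  0.03969113]), 'shot': 1}
reg_base [([256.1, 203.1], 0.86)]
mark [([241.4, 190.7], 0.84)]
pointer [([256.7, 198.5], 0.82)]
knob_grip [([257.8, 198.3], 0.9), ([217.0, 204.0], 0.64)]
plug_gold [([216.3, 203.2], 0.41)]
valve_mid_b [([264.3, 232.7], 0.43)]
pin_dark [([250.9, 165.2], 0.48)]
scene {'fov_y': 48.254659343245635, 'cx': 257.81950883800937, 'cy': 192.2706422650429, 'k1': -0.13589683772862077, 'position': array([ 12.98843405, 601.77412337, 516.8705218 ]), 'attitude': array([ 0.22055486, -0.3694854 ,  0.77873305, -0.45652046]), 'shot': 2}
reg_base [([266.1, 225.3], 0.64)]
mark [([264.5, 211.6], 0.88)]
pointer [([267.0, 197.0], 0.72)]
knob_grip [([263.0, 196.1], 0.65)]
plug_gold [([233.3, 255.9], 0.53)]
valve_mid_b []
pin_dark [([235.3, 227.0], 0.6), ([264.5, 197.9], 0.25)]
```

Run:
```python
import cv2
a=cv2.imread("pics/top0.png")[150:250,195:315]; cv2.imwrite("pics/topc.png",cv2.resize(a,(720,600),interpolation=cv2.INTER_CUBIC))
a=cv2.imread("pics/scene0.png")[160:280,195:345]; cv2.imwrite("pics/scc.png",cv2.resize(a,(750,600),interpolation=cv2.INTER_CUBIC))
```

```text
(no output)
```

View pics/topc.png

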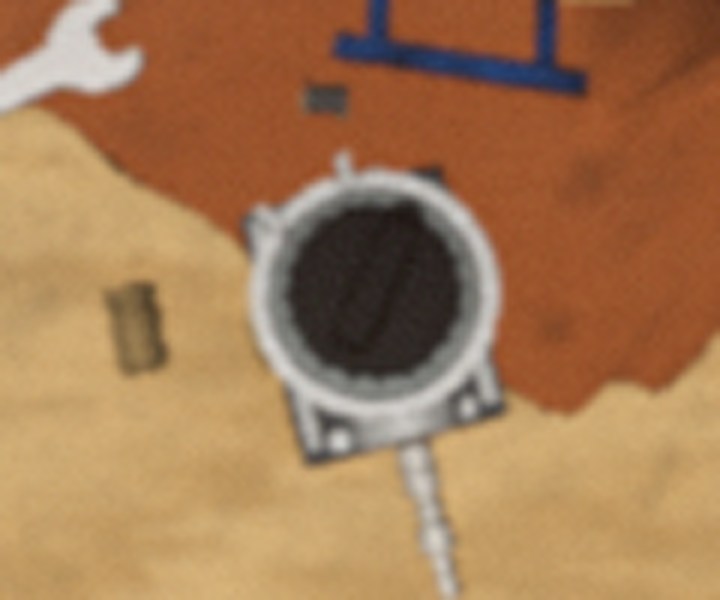

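View pics/scc.png

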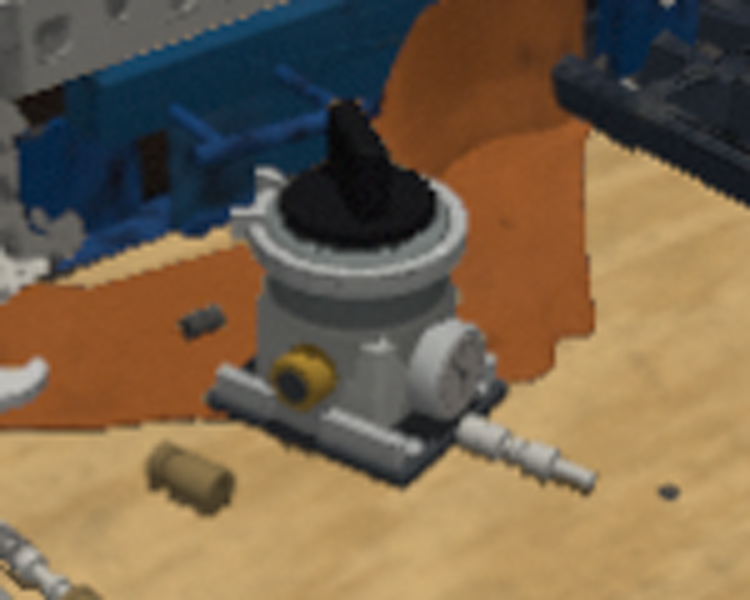

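```bash
cat > ana.py <<'E'
from h import *
import sys
p=capture("top"); g=p["pixels"]
f=lambda u,v:onz(p,(195+u/6-.4,150+v/6-.4),89)[:2]
# rectify the plane z=89 then z=131, 0.25 mm/px ; image up=+x, left=+y
c0=np.array([float(x) for x in sys.argv[1:3]])
for z,n in((95,"r95"),(131,"r131")):
    N=300; ij=np.array([[ (proj(p,[c0[0]+(N-i)*.2*1.0-0*i, c0[1]+(N-j)*.2, z])) for j in range(2*N)] for i in range(2*N)],np.float32)
    im=cv2.remap(g,ij[...,0],ij[...,1],cv2.INTER_CUBIC)
    im=np.clip(im.astype(float)*(1 if z==95 else 3),0,255).astype(np.uint8)
    cv2.imwrite(f"pics/{n}_{sys.argv[3]}.png",im)
E
python3 - <<'E'
from h import *
p=capture("top")
for n,u,z in(("ring",(257.3,198.7),89),("tab1",(252.2,177.5),95),("tab2",(238.7,187),95),("gripbox",(257.8,198.3),125)): print(n,onz(p,u,z))
p=capture("scene"); print(onz(p,(263,196.1),120),onz(p,(267,197),110))
E
python3 ana.py 477 132 a; cd pics; python3 -c "
import cv2,numpy as np
a=cv2.imread('r95_a.png');b=cv2.imread('r131_a.png')
cv2.imwrite('ab_a.png',cv2.resize(np.hstack([a,b]),(800,400)))"
```

```text
ring [568.64367516 131.87961176  89.        ]
tab1 [612.14517045 143.02601278  95.        ]
tab2 [591.91153521 170.72131007  95.        ]
gripbox [565.97552823 131.05831875 125.        ]
[551.43139276 155.97269901 120.        ] [557.42197681 141.06874026 110.        ]
```

View pics/ab_a.png

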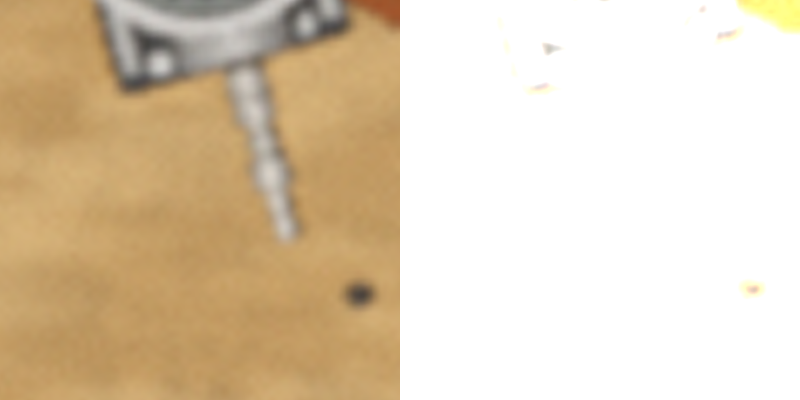

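```bash
python3 ana.py 568.6 131.9 b; python3 -c "
from h import *
p=capture('scene')
print(onz(p,(195+355/5,160+155/5),120), onz(p,(195+358/5,160+212/5),100),onz(p,(195+358/5,160+227/5),89))
a=cv2.imread('pics/r95_b.png');b=cv2.imread('pics/r131_b.png')
cv2.imwrite('pics/ab_b.png',cv2.resize(np.hstack([a,b]),(800,400)))"
```

```text
[563.00145912 138.93004248 120.        ] [555.29099236 143.80985809 100.        ] [560.77333852 139.14526653  89.        ]
```

View pics/ab_b.png

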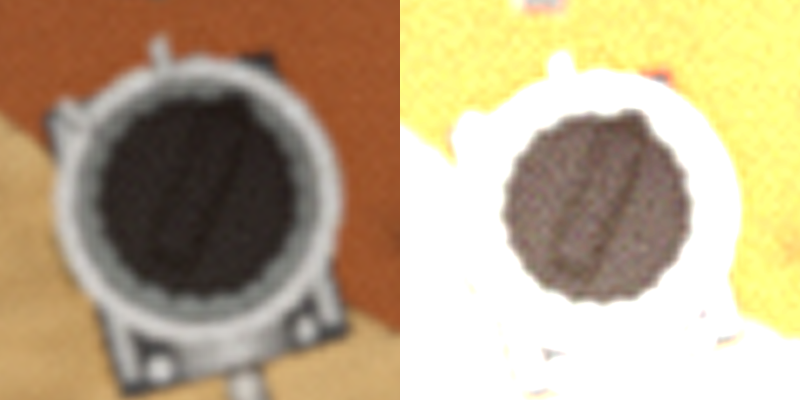

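View pics/full.png

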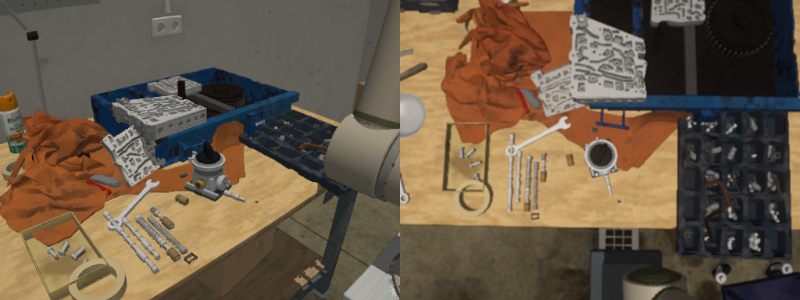

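Call:
{"fn": "drive_tool", "kwargs": {"commands": ".1 .15 .05 0 0 -.02 100;.215 .32 .02 0 0 -.04 100;.215 .32 .02 0 0 -.04 100;.215 .32 .02 0 0 -.04 100;.215 .32 .02 0 0 -.04 100;.215 .32 .02 0 0 -.04 100;.215 .32 .02 0 0 -.04 100;.215 .32 .02 0 0 -.04 100;.215 .32 .02 0 0 -.04 100;.215 .32 .02 0 0 -.04 100;.215 .32 .02 0 0 -.04 100;.215 .32 .02 0 0 -.04 100;.215 .32 .02 0 0 -.04 100;.215 .32 .02 0 0 -.04 100;.215 .32 .02 0 0 -.04 100;.215 .32 .02 0 0 -.04 100;.215 .32 0 0 0 -.04 100;.215 .32 0 0 0 -.04 100;.215 .32 0 0 0 -.04 100;.215 .32 0 0 0 -.04 100", "force": 25}}

```text
time_s: 2.77
eef_pos: [558.6, 118.8, 244.1]
ee_rot: [0.0, 0.985, -0.172, 0.0]
force: [0.4, -1.0, -0.0]
grip_width: 1.0
grip_force: 0.0
```

Call:
{"fn": "drive_tool", "kwargs": {"commands": ".06 .07 0 0 0 -.02 60;.055 .07 -.2 0 0 0 60;0 0 -.3 0 0 0 60;0 0 -.1 0 0 0 60;0 0 0 0 0 0 60"}}

```text
time_s: 3.18
eef_pos: [568.1, 130.7, 181.6]
ee_rot: [0.001, 0.984, -0.179, -0.003]
force: [-0.1, -0.6, -0.1]
grip_width: 0.598
grip_force: 0.0
```

Run:
```python
from h import *
s=sense(); e=np.array(s["eef_pos"]); print(e,s["ee_rot"])
p=capture("scene"); g=p["pixels"]; print(proj(p,e+[0,0,-17]),proj(p,(e[0],e[1],131)))
a=g[110:260,190:340]; cv2.imwrite("pics/close1.png",cv2.resize(a,(600,600),interpolation=cv2.INTER_CUBIC))
```

```text
[568.12973737 130.74190794 181.58855589] [ 5.89243407e-04  9.83884179e-01 -1.78785999e-01 -2.67225483e-03]
[267.65139724 167.93020347] [267.56781372 183.68090713]
```

View pics/close1.png

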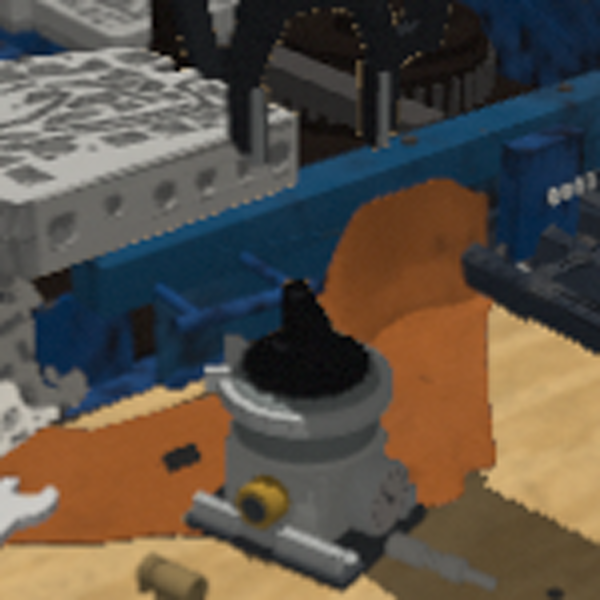

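Run:
```python
from h import *
s=sense(); e=np.array(s["eef_pos"]); print(s["time_s"],e,s["joints"])
for n in("scene","top"):
    p=capture(n); d=cv2.absdiff(p["pixels"],cv2.imread(f"pics/{n}0.png")).max(2)>45
    d=cv2.morphologyEx(d.astype(np.uint8),cv2.MORPH_OPEN,np.ones((2,2)))
    if n=="scene":
        for c in range(244,294,2):
            r=np.nonzero(d[60:180,c])[0]; print((c,60+r.max() if len(r) else None),end=" ")
        for z in (0,-17): print(z,proj(p,e+[0,0,z]))
        print("pads",[proj(p,e+np.array([np.sin(.36)*q,np.cos(.36)*q,-12])) for q in(-25.5,25.5)])
    cv2.imwrite(f"pics/{n}1.png",p["pixels"])
a=cv2.imread("pics/top1.png")[120:270,180:330]
b=cv2.imread("pics/scene1.png")[60:210,190:340]
cv2.imwrite("pics/v7.png",cv2.resize(np.hstack([a,b]),(800,400),interpolation=cv2.INTER_CUBIC))
```

```text
3.2333 [569.07454038 130.62830007 183.85210725] [ 2.51273689e-02  4.62782568e-01  1.34884473e+00 -3.99741199e-05
  1.33173765e+00  1.95568848e+00]
(244, np.int64(121)) (246, np.int64(92)) (248, np.int64(143)) (250, np.int64(146)) (252, np.int64(147)) (254, np.int64(142)) (256, np.int64(142)) (258, np.int64(116)) (260, np.int64(90)) (262, np.int64(90)) (264, np.int64(89)) (266, np.int64(89)) (268, np.int64(90)) (270, np.int64(89)) (272, np.int64(88)) (274, np.int64(87)) (276, np.int64(88)) (278, np.int64(89)) (280, np.int64(89)) (282, np.int64(136)) (284, np.int64(136)) (286, np.int64(132)) (288, np.int64(91)) (290, np.int64(91)) (292, np.int64(92)) 0 [267.41864995 158.43922696]
-17 [267.37936259 166.66254275]
pads [array([280.0746142 , 162.37871981]), array([254.47670223, 166.18323406])]
```

View pics/v7.png

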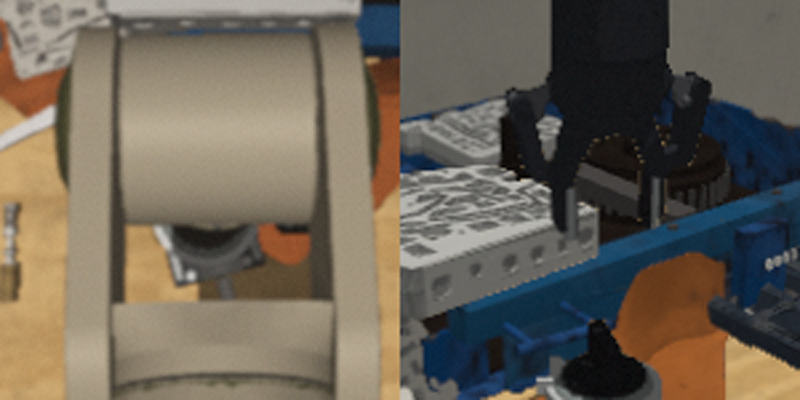

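Call:
{"fn": "drive_tool", "kwargs": {"commands": "0 0 -.15 0 0 0 60;0 0 -.13 0 0 0 60;0 0 0 0 0 0 60;0 0 0 0 0 0 60"}}

```text
time_s: 3.67
eef_pos: [569.8, 130.7, 157.3]
ee_rot: [-0.0, 0.984, -0.179, 0.001]
force: [0.4, 0.5, 0.6]
grip_width: 0.6
grip_force: 0.0
```

Run:
```python
from h import *
s=sense(); e=np.array(s["eef_pos"]); print(s["time_s"],e,s["force"])
p=capture("top"); P0=cv2.imread("pics/top0.png")
q=onz(p,(216.3,203.2),9); r=onz(p,(250.9,165.2),6)
p=capture("scene"); print("plug",proj(p,q),"pin",proj(p,r))
d=cv2.absdiff(p["pixels"],cv2.imread("pics/scene0.png")).max(2)>45
d=cv2.morphologyEx(d.astype(np.uint8),cv2.MORPH_OPEN,np.ones((2,2)))
for c in range(244,294,2):
    t=np.nonzero(d[60:190,c])[0]; print((c,60+t.max() if len(t) else None),end=" ")
for z in (0,-17): print(z,proj(p,e+[0,0,z]))
cv2.imwrite("pics/scene2.png",p["pixels"])
cv2.imwrite("pics/v8.png",cv2.resize(p["pixels"][90:240,190:340],(600,600),interpolation=cv2.INTER_CUBIC))
```

```text
3.6667 [569.77048004 130.66031664 157.31892416] [0.36223011 0.53349398 0.58008164]
plug [231.36480948 254.30285694] pin [236.12493874 222.41331673]
(244, np.int64(143)) (246, np.int64(143)) (248, np.int64(156)) (250, np.int64(159)) (252, np.int64(160)) (254, np.int64(164)) (256, np.int64(142)) (258, np.int64(116)) (260, np.int64(90)) (262, np.int64(126)) (264, np.int64(126)) (266, np.int64(126)) (268, np.int64(88)) (270, np.int64(88)) (272, np.int64(87)) (274, np.int64(87)) (276, np.int64(88)) (278, np.int64(88)) (280, np.int64(154)) (282, np.int64(156)) (284, np.int64(153)) (286, np.int64(158)) (288, np.int64(152)) (290, np.int64(91)) (292, None) 0 [267.10751265 171.08388184]
-17 [267.07049341 179.05653669]
```

View pics/v8.png

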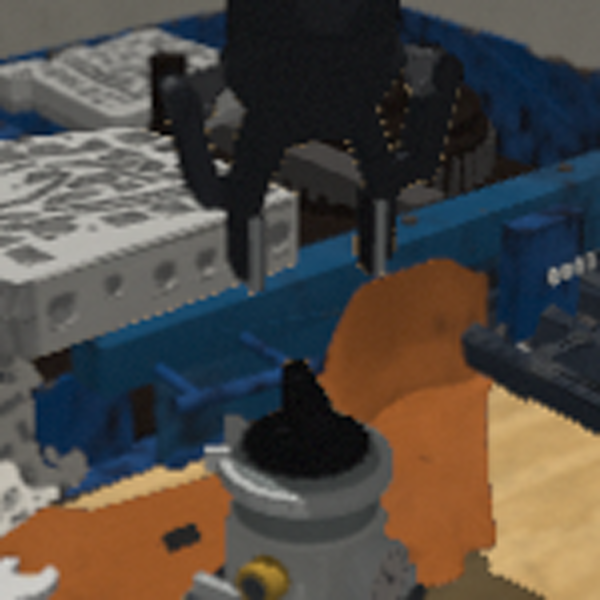

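Call:
{"fn": "drive_tool", "kwargs": {"commands": "0 0 -.1 0 0 0 60;0 0 -.1 0 0 0 60;0 0 -.08 0 0 0 60;0 0 0 0 0 0 60;0 0 0 0 0 0 60"}}

```text
time_s: 4.18
eef_pos: [569.1, 130.9, 127.4]
ee_rot: [0.0, 0.984, -0.179, -0.001]
force: [-0.6, 0.0, 0.4]
grip_width: 0.599
grip_force: 0.0
```

Run:
```python
from h import *
s=sense(); e=np.array(s["eef_pos"]); print(s["time_s"],e,s["force"])
p=capture("scene")
for z in (0,-17): print(z,proj(p,e+[0,0,z]))
cv2.imwrite("pics/scene3.png",p["pixels"])
cv2.imwrite("pics/v9.png",cv2.resize(p["pixels"][130:230,215:315],(600,600),interpolation=cv2.INTER_CUBIC))
```

```text
4.1833 [569.11673084 130.85423699 127.40971368] [-0.59979635  0.0066646   0.39039192]
0 [267.18390118 185.16008131]
-17 [267.14526111 192.86465211]
```

View pics/v9.png

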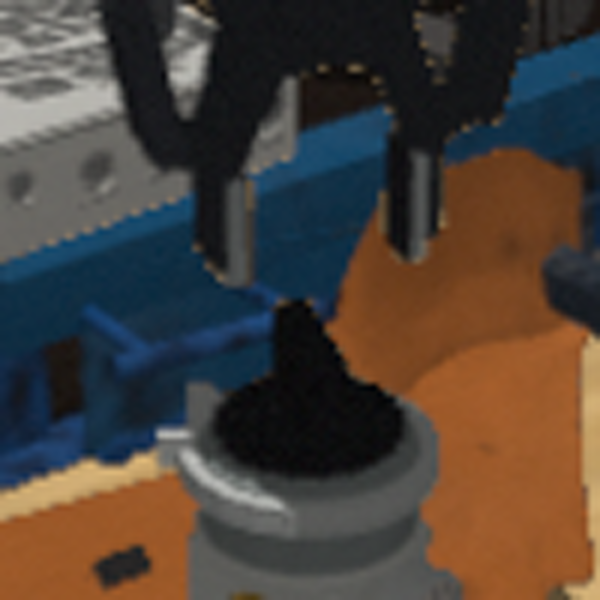

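Call:
{"fn": "drive_tool", "kwargs": {"commands": "0 0 0 0 0 0 30;0 0 0 0 0 0 20;0 0 0 0 0 0 10;0 0 0 0 0 0 5;0 0 0 0 0 0 5;0 0 0 0 0 0 5", "force": 20}}

```text
time_s: 4.73
eef_pos: [569.4, 130.8, 128.2]
ee_rot: [-0.0, 0.984, -0.179, 0.0]
force: [0.3, 0.2, 0.0]
grip_width: 0.049
grip_force: 0.0
```

Run:
```python
from h import *
s=sense(); e=np.array(s["eef_pos"]); print(s["time_s"],e,s["force"],s["grip_width"],s["grip_force"],s["tau"])
p=capture("scene"); cv2.imwrite("pics/scene4.png",p["pixels"])
d=cv2.absdiff(p["pixels"],cv2.imread("pics/scene0.png")).max(2)>45
d=cv2.morphologyEx(d.astype(np.uint8),cv2.MORPH_OPEN,np.ones((2,2)))
for c in range(244,294,2):
    t=np.nonzero(d[60:205,c])[0]; print((c,60+int(t.max()) if len(t) else None),end=" ")
```

```text
4.7333 [569.43213911 130.83800821 128.15891863] [0.2800077  0.22378901 0.04321338] 0.04927540856202294 0.0 [ 2.06171811e-03 -4.89197803e+01 -2.46653277e+01  6.75405204e-05
  1.72992522e-04 -2.40777791e-05]
(244, 146) (246, 148) (248, 203) (250, 204) (252, 156) (254, 157) (256, 158) (258, 157) (260, 158) (262, 162) (264, 161) (266, 178) (268, 178) (270, 162) (272, 158) (274, 172) (276, 157) (278, 156) (280, 155) (282, 198) (284, 201) (286, 204) (288, 204) (290, 149) (292, 137)
```

Call:
{"fn": "drive_tool", "kwargs": {"commands": "0 0 0 0 0 0 50;0 0 0 0 0 0 50;0 0 0 0 0 0 50;0 0 0 0 0 0 50;0 0 -.05 0 0 0 50;0 0 -.05 0 0 0 50;0 0 -.05 0 0 0 50;0 0 -.05 0 0 0 50;0 0 -.05 0 0 0 50;0 0 0 0 0 0 50;0 0 0 0 0 0 50"}}

```text
time_s: 5.7
eef_pos: [569.3, 130.8, 102.8]
ee_rot: [0.0, 0.984, -0.179, -0.0]
force: [0.1, -0.2, -0.1]
grip_width: 0.501
grip_force: 0.0
```

Run:
```python
from h import *
s=sense(); e=np.array(s["eef_pos"]); print(s["time_s"],e,s["force"],s["wrist_torque"],s["grip_width"])
p=capture("scene"); cv2.imwrite("pics/scene5.png",p["pixels"])
cv2.imwrite("pics/v10.png",cv2.resize(p["pixels"][130:230,215:315],(600,600),interpolation=cv2.INTER_CUBIC))
```

```text
5.7 [569.3037985  130.81845993 102.76259347] [ 0.08335139 -0.24333374 -0.12847731] [ 0.03395949 -0.01638713 -0.03229363] 0.5009633749393818
```

Call:
{"fn": "drive_tool", "kwargs": {"commands": "0 0 0 0 0 0 30;0 0 0 0 0 0 20;0 0 0 0 0 0 10;0 0 0 0 0 0 5;0 0 0 0 0 0 5;0 0 0 0 0 0 5", "force": 20}}

```text
time_s: 6.25
eef_pos: [570.1, 132.4, 103.7]
ee_rot: [-0.002, 0.984, -0.179, 0.001]
force: [1.2, 8.1, 0.4]
grip_width: 0.152
grip_force: 22.0
```

Call:
{"fn": "drive_tool", "kwargs": {"commands": "0 0 0 0 0 0 40;0 0 0 0 0 0 40;0.007 .018 0 0 0 0 40;0 0 -.04 0 0 0 40;0 0 -.04 0 0 0 40;0 0 0 0 0 0 30;0 0 0 0 0 0 20;0 0 0 0 0 0 10;0 0 0 0 0 0 5;0 0 0 0 0 0 5;0 0 0 0 0 0 5", "force": 25}}

```text
time_s: 7.17
eef_pos: [570.1, 133.0, 95.0]
ee_rot: [-0.0, 0.984, -0.179, -0.0]
force: [1.3, 4.1, -3.0]
grip_width: 0.154
grip_force: 29.8
```

Run:
```python
from h import *
s=sense(); print(s["eef_pos"],s["ee_rot"],s["force"],s["wrist_torque"],s["grip_width"],s["grip_force"])
p=capture("scene"); cv2.imwrite("pics/scene6.png",p["pixels"])
```

```text
[570.09521057 132.97952514  94.98132455] [-2.85454632e-04  9.83886544e-01 -1.78793698e-01 -4.16234503e-05] [ 1.29557596  4.13838981 -3.0159868 ] [ 0.66116415 -0.246557   -0.03603967] 0.15408814755388878 29.75066363811493
```

Call:
{"fn": "drive_tool", "kwargs": {"commands": ".006 .018 -.005 0 0 0 5;0 0 0 0 0 .1 5;0 0 0 0 0 .12 5;0 0 0 0 0 .12 5;0 0 0 0 0 .12 5;0 0 0 0 0 .12 5;0 0 0 0 0 0 5;0 0 0 0 0 0 5", "force": 35}}

```text
time_s: 7.88
eef_pos: [570.6, 133.9, 94.9]
ee_rot: [0.001, 0.999, 0.047, -0.0]
force: [-2.7, -2.0, 2.2]
grip_width: 0.15
grip_force: 36.8
```

Run:
```python
from h import *
s=sense(); print(s["eef_pos"],s["ee_rot"],s["force"],s["wrist_torque"],s["grip_width"],s["grip_force"])
```

```text
[570.62969745 133.87977065  94.87146858] [ 5.87364818e-04  9.98909550e-01  4.66833351e-02 -1.79512750e-04] [-2.71904263 -2.02530163  2.24551858] [-0.5460542   0.43383181  0.05425632] 0.14999383602754007 36.820560693740845
```

Call:
{"fn": "drive_tool", "kwargs": {"commands": "-.005 -.005 0 0 0 .12 5;0 0 0 0 0 .12 5;0 0 0 0 0 .12 5;0 0 0 0 0 .12 5;0 0 0 0 0 .12 5;0 0 0 0 0 .09 5;0 0 0 0 0 0 5;0 0 0 0 0 0 5;0 0 0 0 0 0 5"}}

```text
time_s: 8.63
eef_pos: [570.4, 133.9, 94.9]
ee_rot: [0.0, 0.95, 0.312, 0.0]
force: [0.0, -0.7, 3.2]
grip_width: 0.152
grip_force: 36.9
```

Run:
```python
from h import *
s=sense(); q=s["ee_rot"];print(s["eef_pos"],np.degrees(2*np.arctan2(q[2],q[1])),s["force"],s["wrist_torque"],s["grip_width"],s["grip_force"])
p=capture("scene"); c=p["pixels"][150:230,210:320]; b=cv2.imread("pics/scene0.png")[150:230,210:320]
cv2.imwrite("pics/v10.png",cv2.resize(np.vstack([c,b]),(412*1,600),interpolation=cv2.INTER_CUBIC))
```

```text
[570.43359862 133.91265938  94.87552146] 36.36764515040131 [ 0.01773183 -0.68607685  3.18942764] [-0.14112614  0.10196468  0.02306937] 0.15151556776508832 36.86810553073883
```

View pics/v10.png

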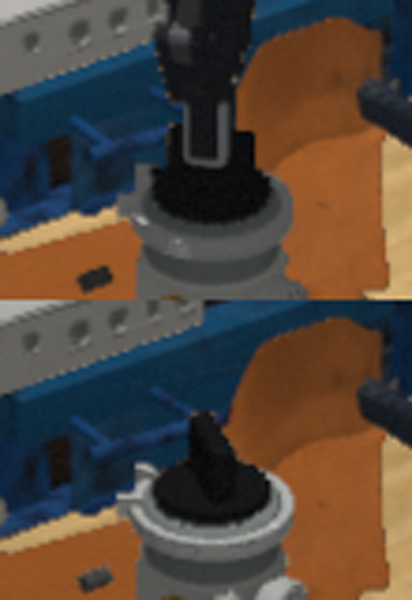

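Call:
{"fn": "drive_tool", "kwargs": {"commands": "0 0 .005 0 0 0 5;0 0 .005 0 0 0 5;0 0 .005 0 0 0 5;0 0 0 0 0 0 5"}}

```text
time_s: 9.02
eef_pos: [570.2, 133.9, 95.8]
ee_rot: [-0.0, 0.95, 0.313, -0.0]
force: [1.6, -0.7, -3.7]
grip_width: 0.151
grip_force: 36.0
```

Call:
{"fn": "drive_tool", "kwargs": {"commands": "0 0 .005 0 0 0 5;0 0 .005 0 0 0 5;0 0 0 0 0 0 5"}}

```text
time_s: 9.27
eef_pos: [570.2, 133.9, 97.1]
ee_rot: [-0.0, 0.95, 0.314, -0.0]
force: [1.7, 0.1, -2.8]
grip_width: 0.151
grip_force: 36.1
```

Call:
{"fn": "drive_tool", "kwargs": {"commands": "0 0 .005 0 0 0 5;0 0 .005 0 0 0 5;0 0 0 0 0 0 5"}}

```text
time_s: 9.52
eef_pos: [570.2, 133.9, 98.0]
ee_rot: [-0.0, 0.95, 0.314, -0.0]
force: [1.6, -1.0, -5.3]
grip_width: 0.153
grip_force: 35.8
```

Call:
{"fn": "drive_tool", "kwargs": {"commands": "0 0 .003 0 0 0 5;0 0 0 0 0 0 5"}}

```text
time_s: 9.68
eef_pos: [570.1, 134.0, 98.4]
ee_rot: [-0.0, 0.95, 0.314, -0.0]
force: [1.5, -0.0, -4.2]
grip_width: 0.155
grip_force: 35.9
```

Call:
{"fn": "drive_tool", "kwargs": {"commands": "0 0 .004 0 0 0 5;0 0 0 0 0 0 5"}}

```text
time_s: 9.85
eef_pos: [570.1, 134.0, 98.8]
ee_rot: [-0.0, 0.95, 0.314, -0.0]
force: [1.1, -0.7, -4.9]
grip_width: 0.15
grip_force: 35.9
```

Call:
{"fn": "drive_tool", "kwargs": {"commands": "0 0 .004 0 0 0 5;0 0 0 0 0 0 5"}}

```text
time_s: 10.02
eef_pos: [570.1, 134.0, 99.2]
ee_rot: [-0.0, 0.95, 0.314, -0.0]
force: [0.4, 0.4, -4.5]
grip_width: 0.149
grip_force: 35.9
```

Call:
{"fn": "drive_tool", "kwargs": {"commands": "0 0 .003 0 0 0 5;0 0 0 0 0 0 5"}}

```text
time_s: 10.18
eef_pos: [570.2, 134.0, 99.5]
ee_rot: [-0.0, 0.95, 0.314, -0.0]
force: [0.8, 0.8, -3.8]
grip_width: 0.152
grip_force: 35.8
```

Call:
{"fn": "drive_tool", "kwargs": {"commands": "0 0 .005 0 0 0 5;0 0 .005 0 0 0 5;0 0 0 0 0 0 5"}}

```text
time_s: 10.43
eef_pos: [570.2, 134.0, 100.5]
ee_rot: [-0.0, 0.95, 0.314, -0.0]
force: [0.9, -0.0, -4.4]
grip_width: 0.15
grip_force: 35.9
```

Call:
{"fn": "drive_tool", "kwargs": {"commands": "0 0 .005 0 0 0 5;0 0 .005 0 0 0 5;0 0 0 0 0 0 5"}}

```text
time_s: 10.68
eef_pos: [570.2, 134.0, 101.5]
ee_rot: [-0.0, 0.95, 0.314, -0.0]
force: [0.8, 0.9, -5.0]
grip_width: 0.152
grip_force: 35.8
```

Call:
{"fn": "drive_tool", "kwargs": {"commands": "0 0 .005 0 0 0 5;0 0 .005 0 0 0 5;0 0 .005 0 0 0 5;0 0 0 0 0 0 5"}}

```text
time_s: 11.02
eef_pos: [570.2, 134.0, 103.1]
ee_rot: [-0.0, 0.95, 0.314, -0.0]
force: [1.4, 1.3, -4.8]
grip_width: 0.153
grip_force: 35.8
```

Call:
{"fn": "drive_tool", "kwargs": {"commands": "0 0 .005 0 0 0 5;0 0 .005 0 0 0 5;0 0 0 0 0 0 5"}}

```text
time_s: 11.27
eef_pos: [570.2, 134.0, 104.1]
ee_rot: [-0.0, 0.95, 0.314, -0.0]
force: [1.3, 2.6, -5.7]
grip_width: 0.156
grip_force: 35.8
```

Call:
{"fn": "drive_tool", "kwargs": {"commands": "0 0 .004 0 0 0 5;0 0 .004 0 0 0 5;0 0 0 0 0 0 5"}}

```text
time_s: 11.52
eef_pos: [570.2, 134.0, 104.8]
ee_rot: [-0.0, 0.95, 0.314, -0.0]
force: [0.8, 2.9, -5.1]
grip_width: 0.154
grip_force: 35.7
```

Call:
{"fn": "drive_tool", "kwargs": {"commands": "0 0 .003 0 0 0 5;0 0 0 0 0 0 5"}}

```text
time_s: 11.68
eef_pos: [570.1, 134.0, 105.0]
ee_rot: [-0.0, 0.95, 0.314, -0.0]
force: [0.4, 2.1, -6.1]
grip_width: 0.151
grip_force: 35.6
```

Call:
{"fn": "drive_tool", "kwargs": {"commands": "0 0 .003 0 0 0 5;0 0 0 0 0 0 5"}}

```text
time_s: 11.85
eef_pos: [570.1, 133.9, 105.1]
ee_rot: [-0.0, 0.95, 0.314, -0.0]
force: [2.0, 2.2, -9.0]
grip_width: 0.152
grip_force: 35.2
```

Call:
{"fn": "drive_tool", "kwargs": {"commands": "0 0 .002 0 0 0 5;0 0 0 0 0 0 5"}}

```text
time_s: 12.02
eef_pos: [570.1, 134.0, 105.3]
ee_rot: [-0.0, 0.95, 0.314, -0.0]
force: [2.5, 2.8, -10.3]
grip_width: 0.149
grip_force: 35.1
```

Call:
{"fn": "drive_tool", "kwargs": {"commands": "0 0 -.004 0 0 0 5;0 0 0 0 0 0 5"}}

```text
time_s: 12.18
eef_pos: [570.1, 134.0, 105.1]
ee_rot: [-0.0, 0.95, 0.314, -0.0]
force: [0.9, 1.7, -9.3]
grip_width: 0.156
grip_force: 35.3
```

Call:
{"fn": "drive_tool", "kwargs": {"commands": "0 0 0 0 0 0 20;0 0 0 0 0 0 40;0 0 0 0 0 0 45;0 0 0 0 0 0 45;0 0 .1 0 0 0 45;0 0 .2 0 0 0 45;0 0 .3 0 0 0 45;0 0 .3 0 0 0 45;-.2 0 .3 0 0 0 45;-.3 0 .3 0 0 0 45;-.3 -.1 .3 0 0 0 45;-.3 -.3 .2 0 0 0 45;-.3 -.3 0 0 0 0 45;-.2 -.3 0 0 0 0 45;0 -.3 0 0 0 0 45;0 -.3 0 0 0 0 45;0 0 0 0 0 0 45;0 0 0 0 0 0 45"}}

```text
time_s: 13.68
eef_pos: [415.8, -22.7, 302.0]
ee_rot: [0.0, 0.95, 0.312, 0.0]
force: [-0.1, 0.5, -0.1]
grip_width: 0.447
grip_force: 0.0
```

Run:
```python
from h import *
s=sense(); print(s["time_s"],s["eef_pos"],s["force"])
p=capture("top"); q=p["pixels"][165:235,225:290].astype(int).max(2)
for n in("knob_grip","mark","pointer","reg_base","plug_gold","valve_mid_b","pin_dark"): print(n,[(b["position"],round(b["confidence"],2)) for b in boxes_of(p,n)[:1]])
cv2.imwrite("pics/topend.png",p["pixels"])
# bar silhouette in the scene: top row & extent of near-black pixels, before vs. now
p2=capture("scene")
for im in(cv2.imread("pics/scene0.png"),p2["pixels"]):
    m=(im.max(2)<28).astype(np.uint8); n,l,st,_=cv2.connectedComponentsWithStats(m); k=l[205,268] or l[200,268]; print(st[k])
def corr(ang,im,z):  # darkness along radial at ring tabs omitted: edge energy across bar at +-7 mm
    t=np.radians(ang); u=np.array([np.cos(t),np.sin(t)]); v=np.array([-u[1],u[0]]); g=im.astype(float).mean(2)
    F=lambda a,b: g[tuple(np.round(proj(p,[*(np.array([570.3,133.])+a*u+b*v),z])[::-1]).astype(int))]
    return np.mean([F(a,b) for a in range(-20,21,2) for b in(-9,-8,8,9)])
for n,im,z in(("before",cv2.imread("pics/top0.png"),131),("after",p["pixels"],141)):
    c=[corr(a,im,z) for a in range(-90,90,3)]; print(n,-90+3*int(np.argmin(c)),-90+3*int(np.argmax(c)))
```

```text
13.6833 [415.8145025  -22.68220306 301.95150293] [-0.13696839  0.47424633 -0.13857649]
knob_grip [([259.0, 199.0], 0.88)]
mark [([248.6, 184.3], 0.62)]
pointer [([257.1, 197.0], 0.93)]
reg_base [([255.0, 200.3], 0.82)]
plug_gold [([216.8, 204.4], 0.6)]
valve_mid_b [([267.4, 235.6], 0.56)]
pin_dark []
[251 180  31  30 514]
[251 179  31  26 600]
before -24 87
after 36 -45
```

```bash
python3 -c "
from rig import *
print(finish_job())"
```

```text
the job is handed in; nothing more can be done
None
```

I turned the knob about 57° until its pointer stood between the tabs, then pulled it up its full 10 mm to the stop with about 10 N peak pull (roughly 0.5 mm of clip lift), released it and moved the arm clear; I handed the job in at about 14 s. Afterwards the pictures showed the knob raised and the bar at about the mark's angle; I did not test the lock itself.

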